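# Wedge the spring clip off the tube mixer's spindle

### The job

The platform of the tube mixer has to come off for cleaning, so its spring clip must go first: take the wedge tool from the stand, slide its blade down between the bow of the clip and the spindle with the sloped face towards the bow, and press down until the clip spreads and comes off the spindle, using only the wedge and never the fingers on the clip. Leave the clip lying flat on the platform and put the wedge upright back into its own pocket of the stand; do not disturb the round tool beside it.

Things in the scene. Friction and masses are not known exactly. Their poses are not given: they have to be found in the camera images.
- wedge_handle (a point): Centre of the wedge tool's rectangular black handle, 16 (x) x 24 (y) x 48 mm. Guard plate 54 x 46 x 6 mm, underside 30 mm below, middle at x +5.5, rests on the stand (75 mm tall; pocket 38 x 28, blade play 4 mm). Blade 20 mm wide (y), tip 95 mm below; flat face at x -8; sloped face to +x: 4 mm thick at tip, evenly to 29 mm at the plate. x within 0.35 rad of world x; loose, 0.11 kg.
- clip: Dark steel U-shaped spring clip, loose, flat on the platform, 10 mm tall, pinching the spindle. Origin: between its toes (on the spindle axis at the start), underside; x to the bow, z up. Bow: cross bar 52 mm wide, inner face x +25, outer +31. Legs' inner faces y +-20. Pushed about 9 mm to +x (under 8 N) the toes spread over the rod; it springs clear at about 17 mm.
- spindle (a point): Top centre of a fixed upright rod, 18 mm diameter, 14 mm above the white platform (220 x 170 mm); x to the clip's bow, within 0.35 rad of world x. Gap rod to bow 16 mm; under it a window in the platform, x 10 to 54, 36 mm wide, 66 mm deep. Blade's flat face 4 to 8 mm from the rod, pressed down until the plate is just above the rod, clears the clip (under 20 N). Tubes at y +-70 rise 21 mm above.
- rod_tool_handle (a point): Bystander, leave alone: centre of the round black handle (22 mm diameter, 48 mm tall) of a round tool with a round white guard (54 mm) in the other pocket of the grey stand, 90 mm beside the wedge. Either tool may be in either pocket.
Things that resemble listed ones, but are neither listed nor needed, are in the scene too. What is shaped like the part that bears wedge_handle but brown or pink is not meant.

How it is judged:
By the outcome, as a careful person would: the job done as asked, in the order asked, and still so for the second after the job is handed in, with the robot touching nothing.
It also fails if it takes over 54 s, if anything falls off the work surface, if the arm or the gripper's body presses on something with over 40 N, if the wrist force passes 120 N, or if a joint passes its speed limit or range.

### The arm

A 6-joint arm with a two-finger parallel gripper is mounted at the origin on the work surface. World frame = base frame: x ahead of the robot, y to its left, z up, the work surface at z = 0. Lengths are in m, angles in rad, forces in N, time in s.
With the tool pointing down it reaches from about 0.325 to 0.9 m from the base axis. Payload 6.1 kg.
Tool frame: the origin (TCP) lies at the very end of the fingers, on their centre line; the grasp point (between the pads) lies 19 mm behind it; z points along the fingers, y is the direction in which the jaws open and shut (so a half turn about z gives the same grasp; the last joint's range is limited). The gripper opens to 87 mm and grips with 3 to 60 N. Pads are 19 mm wide; open, the fingers measure 117 mm over their backs; the gripper's body (75 mm by 190 mm) begins 51 mm behind the grasp point.
Start: joints at [-1.368, 0.22, 1.526, -0, 1.395, -0.126], TCP at [0.202, -0.592, 0.223] pointing down, gripper open.
Joint ranges: [-2.98, 2.98], [-0.91, 2.08], [0.09, 2.57], [-1.24, 4.39], [0.2, 2.65], [-2.68, 2.68]. Speed limits (rad/s): [2.57, 2.57, 3.01, 3.14, 3.14, 3.14].

### API

Orientations are given as a rotation vector (axis times angle).
In Python, from cell import telemetry, viewer, job_done gives the robot as it stands. The module is installed in compiled form; this text tells all that it offers.
- The arm moves only by the tool play_rows, never from a script. Its argument "rows" is a list of rows, each a list of 3 entries, a list of its own where there are three numbers: the shift along the tool's x, y, z normalised to -1 to 1, where 1 is 0.1 m, then the turn, a rotation vector about the tool's x, y, z normalised to -1 to 1, where 1 is 120 degrees, then the closure, from -1 (fully open) to 1 (shut), so that 0 is half open. A call has 1 to 20 rows; each row is the pose to reach, as a shift and turn from the pose commanded when the call began, along the tool's axes at that moment; what a row does not reach only later rows make up. A row lasts 1/12 s, in which the tool goes at most 41.7 mm and 7.16 degrees, less where a joint would pass 70% of its speed; a pose out of reach is approached as far as the arm can. A call with a number of a shift or a turn outside -1 to 1 is refused whole. A call with a gripper value outside its range is refused whole. The fingers move at their own pace and stop on an object; "force" is the grip in N (left out, the last holds). Time passes only in rows, so rows that repeat a pose let the fingers close. It gives the time, the measured TCP pose, the force and the opening at its end, in the units of the state.
- telemetry.get_state(): the state, without advancing time (a new reading comes with each control period).
- viewer.camera(name): name is "scene" or "top" or "wrist"; returns a dict with "pixels" (400x640x3 uint8, blue, green, red), "range_z" (400x640 float32, m along the optical axis (not along the pixel's ray), 0 where there is no reading), "fovy" (degrees; the focal length in pixels is half the picture's height over the tangent of half this angle, whatever the lens; pixels are square), "cx", "cy" (the principal point, pixels), "R" (3x3) and "t" (3): a world point X has camera coordinates R X + t; the wrist camera has in their place "T_tool_cam" (4x4, takes a point from camera to tool coordinates, whose origin is the TCP and whose axes are the flange's). Camera axes: x right, y down, z forward; pixel columns grow to the right and rows downward; lengths in m; the calibration is good to about 2 mm. A picture is of the moment at which its call begins: read the wrist's pose just before it.
- job_done(): hands the job in, once; it reports no verdict.
The state is a dict: "t": time; "q": joint angles; "joint_vel": joint speeds; "effort": joint torques, N m; "eef_pos": TCP position; "ee_rot": TCP orientation; "wrist_force": force on the tool from outside, world axes, zero at the start; "moment": the same for the moment, N m; "finger_gap": finger opening in m.
Only numpy, scipy, OpenCV 4.12 (cv2) and the standard library are available. Lean on these libraries where they do the work, as an engineer would, in place of code of your own. Each camera call takes 0.05 s, during which the arm holds its last target. There are 200 camera calls.

## Working session

There is one attempt and no reset: what is moved stays moved. The work goes in short steps, Python scripts to look and compute and a tool call to move; the robot and the scene stay as the last step left them, time stands still between calls to the robot, and variables do not carry over. Pictures are saved under pics/ and viewed, about 8 in all and at most 12, crops included, and the job is handed in when it is done.

Besides the shell and the picture viewer there is one more tool, called after "Emit:" by a JSON object that holds its "api" and its "payload", one argument or row to a line. play_rows: Moves the arm, as the interface text tells. Scaled input: -1 to 1 covers 0.1 m each way for a shift and 120 degrees each way for a turn. Its arguments: {"type":"object","properties":{"rows":{"type":"array"},"force":{"type":"number"}},"required":["rows"]}

```bash
mkdir -p pics; cat > h.py <<'E'
import numpy as np, cv2
from scipy.spatial.transform import Rotation as Rn
from cell import telemetry, viewer, job_done
def grab(name):
    s=telemetry.get_state(); c=viewer.camera(name)
    f=200/np.tan(np.radians(c["fovy"])/2)
    if "R" in c: R=np.array(c["R"]);t=np.array(c["t"])
    else:
        T=np.eye(4);T[:3,:3]=Rn.from_rotvec(s["ee_rot"]).as_matrix();T[:3,3]=s["eef_pos"]
        M=np.linalg.inv(T@np.array(c["T_tool_cam"]));R=M[:3,:3];t=M[:3,3]
    return dict(im=c["pixels"],d=c["range_z"],f=f,cx=c["cx"],cy=c["cy"],R=R,t=t)
def cloud(c):
    v,u=np.mgrid[:400,:640]; d=c["d"]
    P=np.stack([(u-c["cx"])/c["f"]*d,(v-c["cy"])/c["f"]*d,d],-1)
    return (P-c["t"])@c["R"]
def ray(c,u,v,z):
    r=np.array([(u-c["cx"])/c["f"],(v-c["cy"])/c["f"],1])@c["R"]; o=-c["t"]@c["R"]
    return o+r*(z-o[2])/r[2]
def proj(c,X):
    p=c["R"]@np.asarray(X)+c["t"]; return p[:2]/p[2]*c["f"]+[c["cx"],c["cy"]]
E
python3 - <<'E'
from h import *
import pickle
for n in("scene","top"):
    c=grab(n); pickle.dump(c,open(n+".pkl","wb")); cv2.imwrite(f"pics/{n}0.png",c["im"]); print(n,c["f"],-c["t"]@c["R"])
a=[cv2.imread(f"pics/{n}0.png") for n in("scene","top")]
E
```

```text
scene 364.6241919755133 [ 0.97619197 -0.45679865  0.57116435]
top 455.3894241741134 [0.42676196 0.00876143 1.02990549]
```

View pics/scene0.png

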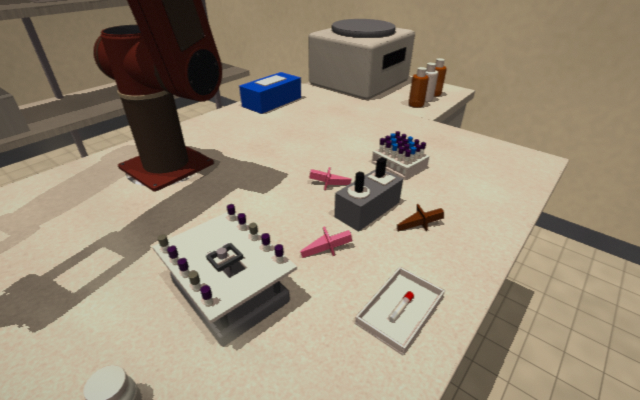

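View pics/top0.png

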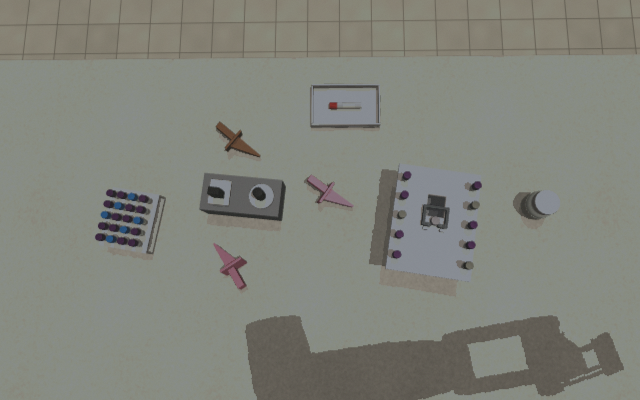

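Candidates for the wedge in the top view: the black handle on a square white guard at (215,192), the round guard with its handle at (261,195), a brown wedge at (240,140), and pink ones at (330,192) and (230,265). I choose (215,192). Clip and spindle are at about (435,213).

```bash
python3 - <<'E'
from h import *
import pickle
c=pickle.load(open("top.pkl","rb")); P=cloud(c); im=c["im"]
a=cv2.resize(im[165:230,190:300],None,fx=5,fy=5,interpolation=cv2.INTER_CUBIC)
b=cv2.resize(im[180:245,395:480],None,fx=5,fy=5,interpolation=cv2.INTER_CUBIC)
cv2.imwrite("pics/crop0.png",np.vstack([np.pad(a,((0,0),(0,max(0,b.shape[1]-a.shape[1])),(0,0))),np.pad(b,((0,0),(0,a.shape[1]-b.shape[1]),(0,0)))])[:600*2])
g=im.min(2)
def rep(n,m):
    m=cv2.morphologyEx(m.astype(np.uint8),cv2.MORPH_OPEN,np.ones((2,2)))
    for k in cv2.findContours(m,cv2.RETR_EXTERNAL,cv2.CHAIN_APPROX_NONE)[0]:
        if cv2.contourArea(k)<15: continue
        mm=np.zeros(m.shape,np.uint8); cv2.drawContours(mm,[k],-1,1,-1); q=P[(mm>0)&(m>0)]
        r=cv2.minAreaRect((q[:,:2]*1000).astype(np.float32))
        print(n,np.round(cv2.minAreaRect(k)[0]),"n",len(q),"med",q.mean(0).round(4),"z",np.percentile(q[:,2],[5,50,95]).round(3),"rect mm",np.round(r[0],1),np.round(r[1],1),round(r[2],1))
Z=P[...,2]; v,u=np.mgrid[:400,:640]
roi=(u>190)&(u<300)&(v>165)&(v<230)
rep("stand>.06",roi&(Z>.06)&(Z<.079)); rep("guard",roi&(Z>.0785)&(Z<.09)); rep("handle",roi&(Z>.115))
roi=(u>380)&(u<490)&(v>155)&(v<290)
z=Z[roi&(g>150)]; zp=np.median(z); print("platz",zp)
rep("plat",roi&(abs(Z-zp)<.004)); rep("tubes",roi&(Z>zp+.015))
r2=(u>415)&(u<455)&(v>190)&(v<236)
rep("clip",r2&(Z>zp+.006)&(Z<zp+.0118)); rep("sp",r2&(Z>zp+.0125)); rep("win",r2&(Z<zp-.01))
E
```

```text
stand>.06 [242. 195.] n 1860 med [0.5927 0.198  0.078 ] z [0.058 0.076 0.08 ] rect mm [565.9 130.3] [340.4 143.7] 64.0
guard [262. 197.] n 340 med [0.5878 0.1557 0.0854] z [0.076 0.082 0.085] rect mm [512.2 101.7] [247.1  52.1] 35.5
guard [220. 193.] n 381 med [0.5989 0.2438 0.0874] z [0.076 0.082 0.085] rect mm [534.8 133.1] [322.9  65.1] 60.4
handle [259. 193.] n 101 med [0.5914 0.1579 0.1248] z [0.107 0.129 0.132] rect mm [592.5 158.8] [17.6 20.4] 39.9
handle [215. 192.] n 110 med [0.5946 0.2481 0.1248] z [0.108 0.128 0.132] rect mm [596. 254.] [31.  14.3] 85.6
platz nan
  return _methods._mean(a, axis=axis, dtype=dtype,
  ret = ret.dtype.type(ret / rcount)
```

View pics/crop0.png

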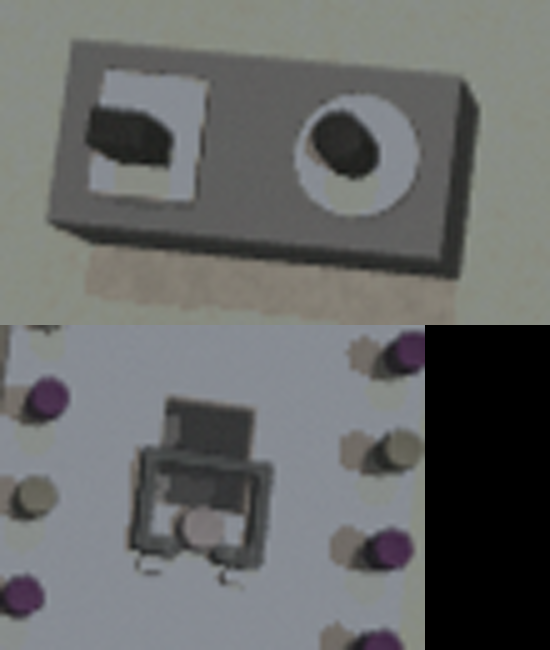

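```bash
python3 - <<'E'
from h import *
import pickle
c=pickle.load(open("top.pkl","rb")); P=cloud(c); im=c["im"]; Z=P[...,2]; v,u=np.mgrid[:400,:640]
def rect(m,z,n):
    m=cv2.morphologyEx(m.astype(np.uint8),cv2.MORPH_OPEN,np.ones((3,3)))
    ks=cv2.findContours(m,cv2.RETR_EXTERNAL,cv2.CHAIN_APPROX_NONE)[0]; k=max(ks,key=cv2.contourArea)
    q=np.array([ray(c,a,b,z)[:2]*1000 for a,b in k[:,0]],np.float32); print(n,len(k),cv2.minAreaRect(q))
roi=(u>190)&(u<300)&(v>165)&(v<230)
rect(roi&(Z>.07),.075,"stand")
g=im.min(2).astype(int)
print(im[185,222],im[260,430],Z[260,430],Z[175,440],Z[222,435],Z[202,447])
rect(roi&(g>125)&(Z>.07)&(u<240),.081,"wguard"); rect(roi&(g>125)&(Z>.07)&(u>240),.081,"rguard")
rect(roi&(Z>.115)&(u<240),.129,"handle")
zp=np.median(Z[250:265,425:440]); roi=(u>370)&(u<490)&(v>150)&(v<290)
rect(roi&(Z>zp-.006),zp,"plat")
r2=(u>415)&(u<455)&(v>190)&(v<242)
rect(r2&(g<105)&(abs(Z-zp-.008)<.006),zp+.01,"clip")
print(zp,ray(c,435,222,zp+.014))
s=telemetry.get_state(); print(s["eef_pos"],s["ee_rot"],Rn.from_rotvec(s["ee_rot"]).as_matrix().round(3)); 
w=viewer.camera("wrist"); print(np.array(w["T_tool_cam"]).round(3),w["fovy"])
E
```

```text
stand 228 ((598.06005859375, 205.49102783203125), (170.92715454101562, 80.92134857177734), 84.54853820800781)
[146 140 135] [147 139 135] 0.10036318560751238 0.10115582193235115 0.114419442007541 0.10334187300631809
wguard 108 ((602.447998046875, 250.46209716796875), (44.38741683959961, 52.30271530151367), 84.56681823730469)
rguard 84 ((591.7295532226562, 158.28811645507812), (44.98855972290039, 51.35340881347656), 51.50428009033203)
handle 37 ((595.71044921875, 249.41397094726562), (26.549747467041016, 17.37777328491211), 81.77392578125)
plat 375 ((537.7744140625, -198.45864868164062), (173.08294677734375, 220.10385131835938), 81.44335174560547)
clip 122 ((546.9298095703125, -198.1263885498047), (53.23484420776367, 43.74182891845703), 81.68974304199219)
0.10106074371811444 [ 0.53377037 -0.19684039  0.11506074]
[ 0.2017223  -0.59095717  0.22154482] [-3.09750647e+00 -5.13916009e-01  1.26220511e-04] [[ 0.946  0.323 -0.   ]
 [ 0.323 -0.946  0.002]
 [ 0.    -0.002 -1.   ]]
[[-0.001 -0.97  -0.244  0.066]
 [ 1.    -0.001 -0.001 -0.001]
 [ 0.001 -0.244  0.97  -0.162]
 [ 0.     0.     0.     1.   ]] 62.12557454686565
```

Yaw is about -5.5° for the stand and wedge, and about -8.4° for the platform and clip. Next I move over the platform for a close wrist view, with the jaws along the wedge's x.

Emit:
{"api": "play_rows", "payload": {
  "rows": [
    [[0.35,-0.2,0],[0,0,-0.06],-1],
    [[0.7,-0.4,0],[0,0,-0.12],-1],
    [[1.0,-0.6,0],[0,0,-0.18],-1],
    [[1.0,-0.6,0],[0,0,-0.24],-1],
    [[1.0,-0.6,0],[0,0,-0.3],-1],
    [[1.0,-0.6,0],[0,0,-0.36],-1],
    [[1.0,-0.6,0],[0,0,-0.42],-1],
    [[1.0,-0.6,0],[0,0,-0.48],-1],
    [[1.0,-0.6,0],[0,0,-0.5225],-1],
    [[1.0,-0.6,0],[0,0,-0.5225],-1]
  ]
}}

```text
t: 0.98
eef_pos: [0.2771, -0.5022, 0.2222]
ee_rot: [-2.375, -2.055, -0.0]
wrist_force: [0.5, 0.3, 0.1]
finger_gap: 0.0868
```

Emit:
{"api": "play_rows", "payload": {
  "rows": [
    [[0.84,0.54,0.08],[0,0,0],-1],
    [[0.84,0.54,0.08],[0,0,0],-1],
    [[0.84,0.54,0.08],[0,0,0],-1]
  ]
}}

```text
t: 1.23
eef_pos: [0.3447, -0.4241, 0.2137]
ee_rot: [-2.381, -2.047, -0.004]
wrist_force: [-0.2, -0.1, -0.4]
finger_gap: 0.0869
```

Emit:
{"api": "play_rows", "payload": {
  "rows": [
    [[0.84,0.54,0.08],[0,0,0],-1],
    [[0.84,0.54,0.08],[0,0,0],-1],
    [[0.84,0.54,0.08],[0,0,0],-1]
  ]
}}

```text
t: 1.48
eef_pos: [0.4107, -0.3484, 0.2059]
ee_rot: [-2.38, -2.049, -0.003]
wrist_force: [1.0, 1.3, -0.7]
finger_gap: 0.087
```

Emit:
{"api": "play_rows", "payload": {
  "rows": [
    [[0.84,0.54,0.08],[0,0,0],-1],
    [[0.84,0.54,0.08],[0,0,0],-1],
    [[0.84,0.54,0.08],[0,0,0],-1]
  ]
}}

```text
t: 1.73
eef_pos: [0.4765, -0.2732, 0.198]
ee_rot: [-2.38, -2.049, -0.003]
wrist_force: [-0.2, 0.1, 0.3]
finger_gap: 0.0873
```

Emit:
{"api": "play_rows", "payload": {
  "rows": [
    [[0.84,0.54,0.08],[0,0,0],-1],
    [[0.84,0.54,0.08],[0,0,0],-1],
    [[0.84,0.54,0.08],[0,0,0],-1],
    [[0.84,0.54,0.08],[0,0,0],-1],
    [[0.84,0.54,0.08],[0,0,0],-1]
  ]
}}

```text
t: 2.15
eef_pos: [0.5402, -0.2011, 0.1901]
ee_rot: [-2.379, -2.051, 0.001]
wrist_force: [0.2, 0.3, 0.2]
finger_gap: 0.0868
```

```bash
cat > rect.py <<'E'
from h import *
def big(c,m,z,n,k=3):
    m=cv2.morphologyEx(m.astype(np.uint8),cv2.MORPH_OPEN,np.ones((k,k)))
    K=max(cv2.findContours(m,cv2.RETR_EXTERNAL,cv2.CHAIN_APPROX_NONE)[0],key=cv2.contourArea)
    q=np.array([ray(c,a,b,z)[:2]*1000 for a,b in K[:,0]],np.float32); r=cv2.minAreaRect(q)
    print(n,cv2.minAreaRect(K)[0],r,"circ",cv2.minEnclosingCircle(q)); return r
E
python3 - <<'E'
from rect import *
import pickle
s=telemetry.get_state(); R=Rn.from_rotvec(s["ee_rot"]).as_matrix(); print(s["eef_pos"],R.round(4))
c=grab("wrist"); pickle.dump(c,open("w1.pkl","wb")); cv2.imwrite("pics/w1.png",c["im"])
P=cloud(c); Z=P[...,2]
print(proj(c,[.534,-.197,.115]),np.median(Z[(Z>.08)&(Z<.108)]))
E
```

```text
[ 0.54024726 -0.20106118  0.19006437] [[ 1.470e-01  9.891e-01 -1.100e-03]
 [ 9.891e-01 -1.470e-01  0.000e+00]
 [-1.000e-04 -1.100e-03 -1.000e+00]]
[309.01668923 204.43647327] 0.09977122618632643
```

View pics/w1.png

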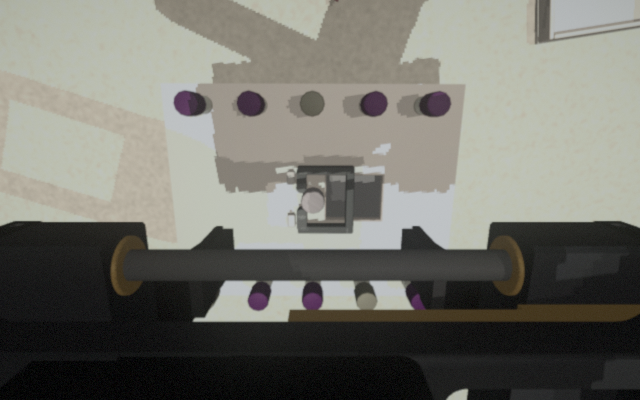

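The wrist view shows the spindle top at (313,203), the bow at (350,200) and the window to its right (up to 382), so the bow is toward +x. I measure these.

```bash
python3 - <<'E'
from rect import *
import pickle
c=pickle.load(open("w1.pkl","rb")); im=c["im"]; Z=cloud(c)[...,2]; g=im.max(2)
a=cv2.resize(im[155:245,265:400],None,fx=5,fy=5,interpolation=cv2.INTER_CUBIC); cv2.imwrite("pics/w1c.png",a)
v,u=np.mgrid[:400,:640]; r2=(u>275)&(u<400)&(v>160)&(v<240)
zp=.100
big(c,r2&(Z>zp+.0115)&(Z<zp+.02),zp+.014,"spindleZ",2)
big(c,r2&(g<110)&(Z>zp+.004)&(u>293),zp+.01,"clip",2)
hs=cv2.HoughCircles(cv2.cvtColor(a,cv2.COLOR_BGR2GRAY),cv2.HOUGH_GRADIENT,1.5,400,param1=80,param2=20,minRadius=45,maxRadius=80)
print(hs)
if hs is not None:
    x,y,r=hs[0][0]; print(ray(c,265+(x+.5)/5-.5,155+(y+.5)/5-.5,zp+.014))
print(np.median(Z[200:206,308:318]),np.median(Z[190:215,348:352]),np.median(Z[185:240,430:445]))
T=[ray(c,*p,zp+.021) for p in((188,103),(435,103))]; d=T[1]-T[0]; print(T,np.degrees(np.arctan2(d[1],d[0])))
E
```

```text
spindleZ (313.7500305175781, 202.25) ((537.6524047851562, -196.217041015625), (16.57097625732422, 17.129175186157227), 35.7672233581543) circ ((537.69482421875, -196.22930908203125), 8.777287483215332)
clip (326.5, 200.0) ((547.1430053710938, -197.49191284179688), (51.29682159423828, 42.72678756713867), 81.47295379638672) circ ((546.999755859375, -197.10269165039062), 32.35223388671875)
[[[239.25 237.75  56.85]]]
[ 0.53672078 -0.19590661  0.114     ]
0.11399611609562174 0.10964242901289495 0.09974444988144043
[array([ 0.46514837, -0.11392095,  0.121     ]), array([ 0.62855448, -0.13847187,  0.121     ])] -8.544481720936453
```

View pics/w1c.png

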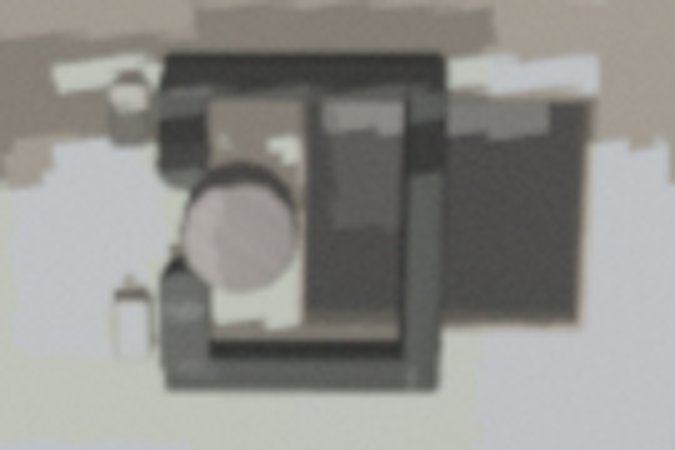

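Emit:
{"api": "play_rows", "payload": {
  "rows": [
    [[0.3,0,-0.1],[0,0,-0.025],-1],
    [[0.6,0,-0.1],[0,0,-0.025],-1],
    [[0.9,0,-0.1],[0,0,-0.025],-1]
  ]
}}

```text
t: 2.45
eef_pos: [0.5531, -0.1141, 0.2014]
ee_rot: [2.329, 2.106, 0.0]
wrist_force: [-0.5, 0.5, -0.6]
finger_gap: 0.087
```

Emit:
{"api": "play_rows", "payload": {
  "rows": [
    [[0.91,0.02,0],[0,0,0],-1],
    [[0.91,0.02,0],[0,0,0],-1],
    [[0.91,0.02,0],[0,0,0],-1]
  ]
}}

```text
t: 2.7
eef_pos: [0.5638, -0.0188, 0.2009]
ee_rot: [-2.324, -2.112, -0.003]
wrist_force: [0.1, 0.2, -0.6]
finger_gap: 0.087
```

Emit:
{"api": "play_rows", "payload": {
  "rows": [
    [[0.91,0.02,0],[0,0,0],-1],
    [[0.91,0.02,0],[0,0,0],-1],
    [[0.91,0.02,0],[0,0,0],-1]
  ]
}}

```text
t: 2.95
eef_pos: [0.5747, 0.0713, 0.2009]
ee_rot: [-2.324, -2.112, -0.003]
wrist_force: [0.8, 0.3, 0.4]
finger_gap: 0.0871
```

Emit:
{"api": "play_rows", "payload": {
  "rows": [
    [[0.91,0.02,0],[0,0,0],-1],
    [[0.91,0.02,0],[0,0,0],-1],
    [[0.91,0.02,0],[0,0,0],-1]
  ]
}}

```text
t: 3.2
eef_pos: [0.5856, 0.1616, 0.2009]
ee_rot: [-2.323, -2.113, -0.003]
wrist_force: [-0.3, 0.3, 0.5]
finger_gap: 0.0866
```

Emit:
{"api": "play_rows", "payload": {
  "rows": [
    [[0.91,0.02,0],[0,0,0],-1],
    [[0.91,0.02,0],[0,0,0],-1],
    [[0.91,0.02,0],[0,0,0],-1],
    [[0.91,0.02,0],[0,0,0],-1],
    [[0.91,0.02,0],[0,0,0],-1]
  ]
}}

```text
t: 3.62
eef_pos: [0.5962, 0.2471, 0.2003]
ee_rot: [2.325, 2.112, -0.002]
wrist_force: [-0.0, -1.0, 0.5]
finger_gap: 0.087
```

```bash
python3 - <<'E'
from rect import *
import pickle
s=telemetry.get_state(); R=Rn.from_rotvec(s["ee_rot"]).as_matrix(); print(s["t"],s["eef_pos"],R.round(4))
c=grab("wrist"); pickle.dump(c,open("w2.pkl","wb")); cv2.imwrite("pics/w2.png",c["im"])
print(proj(c,[.596,.25,.129]))
E
```

```text
3.6167 [0.5961641  0.24713248 0.20025364] [[ 9.570e-02  9.954e-01 -5.000e-04]
 [ 9.954e-01 -9.570e-02 -1.200e-03]
 [-1.300e-03 -4.000e-04 -1.000e+00]]
[317.4396572  206.07605271]
```

View pics/w2.png

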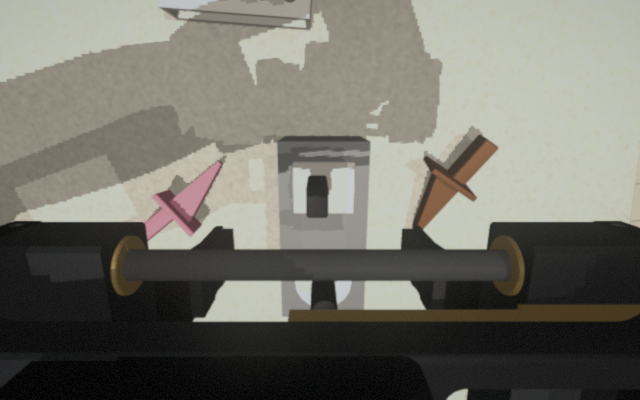

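The handle top is at about (318,203), on the rectangular guard (292–355, 165–214). The rod tool is below it at (324,285).

```bash
python3 - <<'E'
from rect import *
import pickle
c=pickle.load(open("w2.pkl","rb")); im=c["im"]; Z=cloud(c)[...,2]; g=im.max(2).astype(int)
v,u=np.mgrid[:400,:640]; r2=(u>280)&(u<368)&(v>150)&(v<228)
P=cloud(c)
print("Ztop",np.percentile(Z[r2&(Z>.118)],[10,50,90]),"guard",np.median(Z[r2&(g>170)]),"stand",np.median(Z[220:226,285:365]))
zt=.129; m=r2&(Z>.125)
big(c,m,zt,"htop",2)
big(c,r2&(((Z>.0785)&(g>140))|(g<60))&(v>162)&(u>288)&(u<358)&(v<216),.081,"guard",2)
big(c,(u>270)&(u<380)&(v>130)&(v<240)&(Z>.07),.075,"stand",3)
a=cv2.resize(im[150:225,275:372],None,fx=6,fy=6,interpolation=cv2.INTER_CUBIC); cv2.imwrite("pics/w2c.png",a)
E
```

```text
Ztop [0.12729689 0.12853815 0.12968865] guard 0.0807815244698413 stand 0.07479188794333538
htop (318.5, 202.0) ((597.0560913085938, 252.7965545654297), (24.04519271850586, 15.26935863494873), 84.03742980957031) circ ((596.9356689453125, 252.63624572753906), 13.407340049743652)
guard (342.31787109375, 189.00961303710938) ((617.5617065429688, 249.51275634765625), (44.443016052246094, 22.84242820739746), 84.34590911865234) circ ((617.143798828125, 249.55410766601562), 24.722753524780273)
stand (323.5, 190.0) ((601.067138671875, 247.62185668945312), (89.14161682128906, 79.9285888671875), 84.42660522460938) circ ((600.9667358398438, 247.68421936035156), 59.67049789428711)
```

View pics/w2c.png

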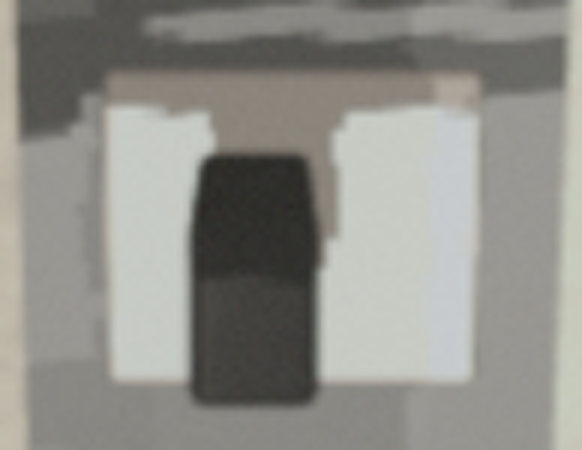

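Emit:
{"api": "play_rows", "payload": {
  "rows": [
    [[0.05,0,0.3],[0,0,0],-1],
    [[0.05,0,0.6],[0,0,0],-1],
    [[0.05,0,0.9],[0,0,0],-1],
    [[0.05,0,0.9],[0,0,0],-1]
  ]
}}

```text
t: 4.0
eef_pos: [0.5922, 0.2498, 0.1034]
ee_rot: [-2.324, -2.107, 0.017]
wrist_force: [-2.0, -1.6, -1.2]
finger_gap: 0.0867
```

Emit:
{"api": "play_rows", "payload": {
  "rows": [
    [[0,0,0.11],[0,0,0],-1],
    [[0,0,0.22],[0,0,0],-1],
    [[0,0,0.22],[0,0,0],-1],
    [[0,0,0.22],[0,0,0],-1]
  ]
}}

```text
t: 4.33
eef_pos: [0.597, 0.2534, 0.0893]
ee_rot: [2.325, 2.112, 0.001]
wrist_force: [-0.9, 1.4, -0.2]
finger_gap: 0.0866
```

Emit:
{"api": "play_rows", "payload": {
  "rows": [
    [[0,0,0],[0,0,0],0],
    [[0,0,0],[0,0,0],0.3],
    [[0,0,0],[0,0,0],0.6],
    [[0,0,0],[0,0,0],1],
    [[0,0,0],[0,0,0],1],
    [[0,0,0],[0,0,0],1],
    [[0,0,0],[0,0,0],1],
    [[0,0,0],[0,0,0],1],
    [[0,0,0],[0,0,0],1],
    [[0,0,0],[0,0,0],1]
  ],
  "force": 50
}}

```text
t: 5.17
eef_pos: [0.5965, 0.2537, 0.0885]
ee_rot: [-2.325, -2.113, 0.0]
wrist_force: [0.1, -0.9, -0.1]
finger_gap: 0.0283
```

Emit:
{"api": "play_rows", "payload": {
  "rows": [
    [[0,0,0],[0,0,0],1],
    [[0,0,0],[0,0,0],1],
    [[0,0,0],[0,0,0],1],
    [[0,0,0],[0,0,0],1],
    [[0,0,0],[0,0,0],1]
  ]
}}

```text
t: 5.58
eef_pos: [0.5965, 0.2537, 0.0885]
ee_rot: [-2.325, -2.113, 0.0]
wrist_force: [0.5, -0.6, -0.2]
finger_gap: 0.0154
```

Emit:
{"api": "play_rows", "payload": {
  "rows": [
    [[0,0,-0.15],[0,0,0],1],
    [[0,0,-0.3],[0,0,0],1],
    [[0,0,-0.5],[0,0,0],1],
    [[0,0,-0.75],[0,0,0],1],
    [[0,0,-1.0],[0,0,0],1],
    [[0,0,-1.0],[0,0,0],1]
  ]
}}

```text
t: 6.08
eef_pos: [0.5995, 0.2547, 0.195]
ee_rot: [2.322, 2.11, 0.013]
wrist_force: [0.6, 1.0, 0.5]
finger_gap: 0.0156
```

Emit:
{"api": "play_rows", "payload": {
  "rows": [
    [[0,0,-0.2],[0,0,0],1],
    [[0,0,-0.4],[0,0,0],1],
    [[0,0,-0.4],[0,0,0],1],
    [[0,0,-0.4],[0,0,0],1]
  ]
}}

```text
t: 6.42
eef_pos: [0.5971, 0.2539, 0.2289]
ee_rot: [2.324, 2.112, 0.003]
wrist_force: [0.1, 0.5, -0.6]
finger_gap: 0.0159
```

```bash
python3 - <<'E'
from rect import *
import pickle
s=telemetry.get_state(); R=Rn.from_rotvec(s["ee_rot"]).as_matrix(); print(s["t"],s["eef_pos"],R.round(4),s["finger_gap"])
c=grab("wrist"); d=grab("scene"); pickle.dump((c,d),open("w3.pkl","wb"))
p=proj(d,np.array(s["eef_pos"])-[0,0,.03]); print(p)
x,y=int(p[0]),int(p[1])
a=cv2.resize(d["im"][max(0,y-60):y+70,max(0,x-70):x+70],None,fx=4,fy=4,interpolation=cv2.INTER_CUBIC); cv2.imwrite("pics/s3.png",a)
E
```

```text
6.4167 [0.5970837  0.25387034 0.22892892] [[ 9.520e-02  9.955e-01  2.000e-03]
 [ 9.955e-01 -9.520e-02  6.000e-04]
 [ 8.000e-04  1.900e-03 -1.000e+00]] 0.01592535850600012
[385.25446969 132.07338394]
```

View pics/s3.png

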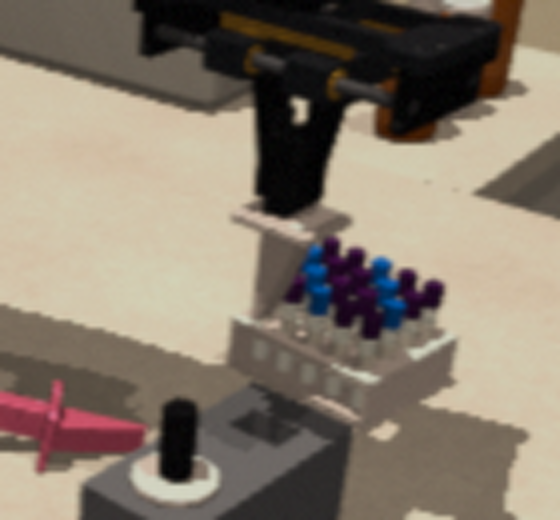

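The wedge is held upright, its sloped face to +x. Next I carry it over the clip.

Emit:
{"api": "play_rows", "payload": {
  "rows": [
    [[-0.3,0,-0.1],[0,0,0],1],
    [[-0.6,0,-0.1],[0,0,0],1],
    [[-0.91,0.01,-0.1],[0,0,0],1]
  ]
}}

```text
t: 6.77
eef_pos: [0.5878, 0.1626, 0.2367]
ee_rot: [-2.322, -2.114, 0.003]
wrist_force: [-0.3, -0.6, -1.1]
finger_gap: 0.0156
```

Emit:
{"api": "play_rows", "payload": {
  "rows": [
    [[-0.3,0,0],[0,0,0],1],
    [[-0.6,0,0],[0,0,0],1],
    [[-0.91,0.01,0],[0,0,0],1]
  ]
}}

```text
t: 7.02
eef_pos: [0.5797, 0.0712, 0.2362]
ee_rot: [-2.323, -2.112, 0.004]
wrist_force: [0.6, -0.2, -1.8]
finger_gap: 0.0157
```

Emit:
{"api": "play_rows", "payload": {
  "rows": [
    [[-0.3,0,0],[0,0,0],1],
    [[-0.6,0,0],[0,0,0],1],
    [[-0.91,0.01,0],[0,0,0],1]
  ]
}}

```text
t: 7.27
eef_pos: [0.5721, -0.0194, 0.2363]
ee_rot: [-2.323, -2.112, 0.003]
wrist_force: [-0.4, -1.4, -0.8]
finger_gap: 0.0156
```

Emit:
{"api": "play_rows", "payload": {
  "rows": [
    [[-0.3,0,0],[0,0,0],1],
    [[-0.6,0,0],[0,0,0],1],
    [[-0.91,0.02,0],[0,0,0],1]
  ]
}}

```text
t: 7.52
eef_pos: [0.5654, -0.1101, 0.2363]
ee_rot: [-2.322, -2.111, 0.002]
wrist_force: [0.1, -0.3, -1.6]
finger_gap: 0.0157
```

Emit:
{"api": "play_rows", "payload": {
  "rows": [
    [[-0.3,0,0],[0,0,0.0127],1],
    [[-0.6,0,0],[0,0,0.0253],1],
    [[-0.91,0.02,0],[0,0,0.0253],1],
    [[-0.91,0.02,0],[0,0,0.0253],1],
    [[-0.91,0.02,0],[0,0,0.0253],1],
    [[-0.91,0.02,0],[0,0,0.0253],1]
  ]
}}

```text
t: 8.02
eef_pos: [0.5594, -0.1993, 0.2368]
ee_rot: [-2.378, -2.048, 0.001]
wrist_force: [0.7, -0.3, -1.6]
finger_gap: 0.0155
```

```bash
cat > go.py <<'E'
from h import *
import sys
def togo(*X):
    s=telemetry.get_state(); R=Rn.from_rotvec(s["ee_rot"]).as_matrix()
    print("t",s["t"],"p",np.round(s["eef_pos"],4),"yawy",np.degrees(np.arctan2(R[1,1],R[0,1])).round(2),"z",R[:,2].round(4),"F",np.round(s["wrist_force"],1),"gap",s["finger_gap"])
    print("togo/0.1 (keep z vertical)",(R.T@(np.array(X)-s["eef_pos"])*10).round(3))
if len(sys.argv)>1: togo(*map(float,sys.argv[1:]))
E
python3 go.py .5605 -.1987 .2389; python3 - <<'E'
from h import *
import pickle
c=grab("wrist"); pickle.dump(c,open("w4.pkl","wb"));cv2.imwrite("pics/w4.png",c["im"])
E
```

```text
t 8.0167 p [ 0.5594 -0.1993  0.2368] yawy -8.53 z [-0.0024  0.0018 -1.    ] F [ 0.7 -0.3 -1.6] gap 0.015511830041798931
togo/0.1 (keep z vertical) [ 0.008  0.01  -0.021]
```

View pics/w4.png

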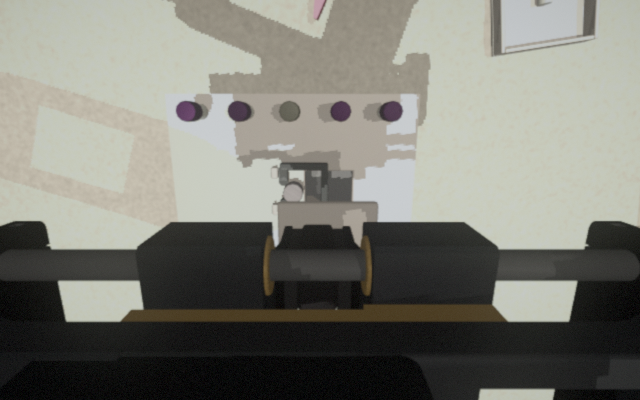

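Emit:
{"api": "play_rows", "payload": {
  "rows": [
    [[0.01,0.01,0.2],[0,0,0],1],
    [[0.01,0.01,0.36],[0,0,0],1],
    [[0.01,0.01,0.36],[0,0,0],1],
    [[0.01,0.01,0.36],[0,0,0],1]
  ]
}}

```text
t: 8.4
eef_pos: [0.5606, -0.1974, 0.2013]
ee_rot: [-2.376, -2.051, 0.002]
wrist_force: [0.8, 0.4, -1.6]
finger_gap: 0.0159
```

```bash
python3 go.py .5605 -.1987 .1295; python3 - <<'E'
from rect import *
import pickle
c=pickle.load(open("w4.pkl","rb")); Z=cloud(c)[...,2]; v,u=np.mgrid[:400,:640]
big(c,(u>280)&(u<305)&(v>175)&(v<201)&(Z>.1115)&(Z<.12),.114,"sp",2)
d=grab("scene"); P=cloud(d)
x,y=map(int,proj(d,[.545,-.2,.13])); print(x,y)
a=cv2.resize(d["im"][y-45:y+45,x-55:x+55],None,fx=6,fy=6,interpolation=cv2.INTER_CUBIC); cv2.imwrite("pics/s5.png",a)
e=grab("wrist"); pickle.dump((e,d),open("w5.pkl","wb")); Z=cloud(e)[...,2]
m=(Z>.1115)&(Z<.118)&(u>250)&(u<420)&(v>120)&(v<240); print(m.sum())
if m.sum()>40: big(e,m,.114,"sp2",2)
E
```

```text
t 8.4 p [ 0.5606 -0.1974  0.2013] yawy -8.4 z [-0.0026  0.0015 -1.    ] F [ 0.8  0.4 -1.6] gap 0.015883221787957067
togo/0.1 (keep z vertical) [-0.014  0.003  0.718]
sp (293.5, 193.0) ((537.909912109375, -195.3612518310547), (14.46677017211914, 16.801450729370117), 81.43255615234375) circ ((537.8059692382812, -196.36224365234375), 8.82822322845459)
220 246
135
sp2 (287.82733154296875, 198.71961975097656) ((538.6076049804688, -190.50830078125), (6.1113386154174805, 15.708438873291016), 84.63046264648438) circ ((538.3612060546875, -193.12901306152344), 7.863554954528809)
```

View pics/s5.png

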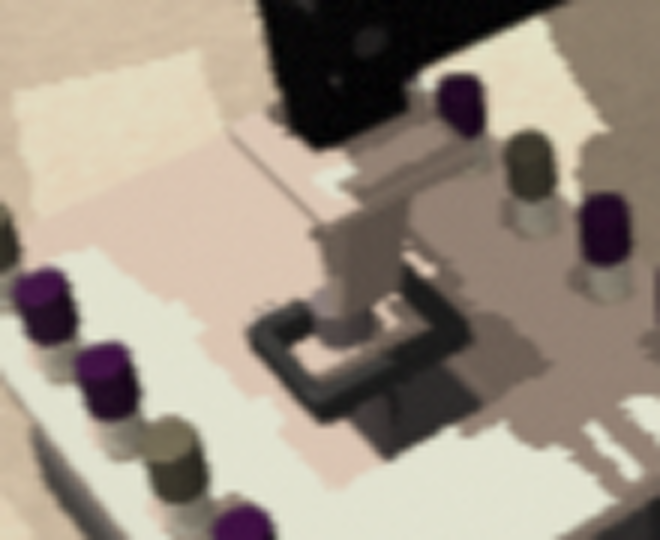

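Emit:
{"api": "play_rows", "payload": {
  "rows": [
    [[-0.01,0.006,0],[0,0,0],1],
    [[-0.01,0.006,0.05],[0,0,0],1],
    [[-0.01,0.006,0.1],[0,0,0],1],
    [[-0.01,0.006,0.15],[0,0,0],1],
    [[-0.01,0.006,0.2],[0,0,0],1],
    [[-0.01,0.006,0.2],[0,0,0],1]
  ]
}}

```text
t: 9.0
eef_pos: [0.5608, -0.1998, 0.1807]
ee_rot: [-2.378, -2.049, 0.002]
wrist_force: [-1.1, -0.2, -1.8]
finger_gap: 0.0158
```

```bash
python3 go.py .561 -.1985 .1295
```

```text
t 9.0 p [ 0.5608 -0.1998  0.1807] yawy -8.51 z [-0.0024  0.0013 -1.    ] F [-1.1 -0.2 -1.8] gap 0.015819979252549736
togo/0.1 (keep z vertical) [0.012 0.001 0.512]
```

Emit:
{"api": "play_rows", "payload": {
  "rows": [
    [[0.005,0.002,0.05],[0,0,0],1],
    [[0.005,0.002,0.1],[0,0,0],1],
    [[0.005,0.002,0.15],[0,0,0],1],
    [[0.005,0.002,0.2],[0,0,0],1],
    [[0.005,0.002,0.2],[0,0,0],1]
  ]
}}

```text
t: 9.42
eef_pos: [0.5607, -0.1992, 0.1607]
ee_rot: [-2.378, -2.049, 0.002]
wrist_force: [-3.7, 0.8, -0.8]
finger_gap: 0.0156
```

Emit:
{"api": "play_rows", "payload": {
  "rows": [
    [[0,0,0.04],[0,0,0],1],
    [[0,0,0.08],[0,0,0],1],
    [[0,0,0.12],[0,0,0],1],
    [[0,0,0.16],[0,0,0],1],
    [[0,0,0.16],[0,0,0],1]
  ]
}}

```text
t: 9.83
eef_pos: [0.5623, -0.1995, 0.1456]
ee_rot: [2.38, 2.051, 0.001]
wrist_force: [-0.8, 0.2, -1.5]
finger_gap: 0.0157
```

```bash
python3 go.py .561 -.1985 .1295
```

```text
t 9.8333 p [ 0.5623 -0.1995  0.1456] yawy -8.5 z [ 5.e-04  3.e-04 -1.e+00] F [-0.8  0.2 -1.5] gap 0.01570239544848789
togo/0.1 (keep z vertical) [ 0.008 -0.014  0.161]
```

Emit:
{"api": "play_rows", "payload": {
  "rows": [
    [[0,0,0.04],[0,0,0],1],
    [[0,0,0.08],[0,0,0],1],
    [[0,0,0.12],[0,0,0],1],
    [[0,0,0.12],[0,0,0],1],
    [[0,0,0.12],[0,0,0],1]
  ]
}}

```text
t: 10.25
eef_pos: [0.5618, -0.1995, 0.1341]
ee_rot: [-2.379, -2.05, 0.0]
wrist_force: [0.0, -1.0, -1.5]
finger_gap: 0.0157
```

```bash
python3 go.py .561 -.1985 .1295;python3 - <<'E'
from h import *
import pickle
d=grab("scene"); e=grab("top"); pickle.dump((d,e),open("w6.pkl","wb"))
x,y=map(int,proj(d,[.555,-.2,.115]))
a=cv2.resize(d["im"][y-40:y+40,x-55:x+55],None,fx=6,fy=6,interpolation=cv2.INTER_CUBIC); cv2.imwrite("pics/s6.png",a)
E
```

```text
t 10.25 p [ 0.5618 -0.1995  0.1341] yawy -8.5 z [-6.e-04  3.e-04 -1.e+00] F [ 0.  -1.  -1.5] gap 0.015722851880949167
togo/0.1 (keep z vertical) [ 0.009 -0.01   0.046]
```

View pics/s6.png

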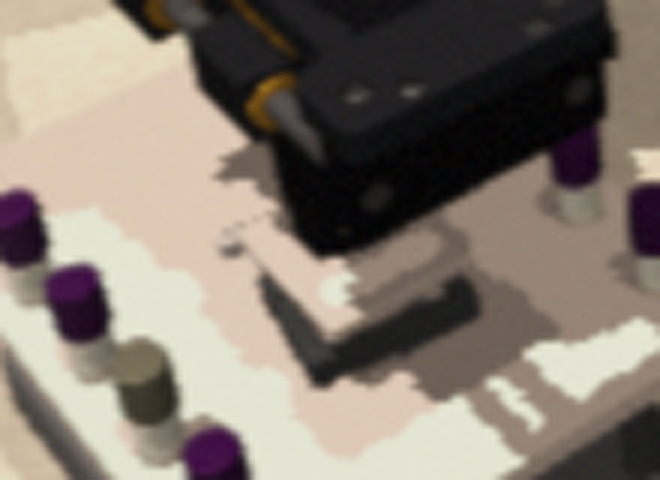

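Emit:
{"api": "play_rows", "payload": {
  "rows": [
    [[0,0,0.015],[0,0,0],1],
    [[0,0,0.03],[0,0,0],1],
    [[0,0,0.043],[0,0,0],1],
    [[0,0,0.043],[0,0,0],1],
    [[0,0,0.043],[0,0,0],1]
  ]
}}

```text
t: 10.77
eef_pos: [0.5619, -0.1996, 0.1301]
ee_rot: [-2.38, -2.051, 0.0]
wrist_force: [0.1, 0.4, -0.8]
finger_gap: 0.0158
```

```bash
python3 go.py .561 -.1985 .1295;python3 - <<'E'
from h import *
import pickle
d=grab("scene"); P=cloud(d)
U=np.array([.9890,-.1478]);V=np.array([.1478,.9890]); q=P.reshape(-1,3); g=d["im"].max(2).reshape(-1)
r=q[:,:2]-[.5376,-.196]; x=r@U; y=r@V
m=(abs(x)<.09)&(abs(y)<.04)&(q[:,2]>.104)&(q[:,2]<.114)&(g<75)
print(m.sum(),"clip x",np.percentile(x[m],[1,50,99]),"y",np.percentile(y[m],[1,99]))
E
```

```text
t 10.7667 p [ 0.5619 -0.1996  0.1301] yawy -8.5 z [-3.e-04  2.e-04 -1.e+00] F [ 0.1  0.4 -0.8] gap 0.015801828312920537
togo/0.1 (keep z vertical) [ 0.01  -0.011  0.006]
130 clip x [0.0188749  0.05096099 0.05641952] y [-0.02876332  0.02085258]
```

The clip's outer edge is now at about +55 mm (it was +31 at the start), so it has sprung clear. I lift straight out and check.

Emit:
{"api": "play_rows", "payload": {
  "rows": [
    [[0,0,-0.05],[0,0,0],1],
    [[0,0,-0.1],[0,0,0],1],
    [[0,0,-0.2],[0,0,0],1],
    [[0,0,-0.3],[0,0,0],1],
    [[0,0,-0.45],[0,0,0],1],
    [[0,0,-0.6],[0,0,0],1],
    [[0,0,-0.8],[0,0,0],1],
    [[0,0,-1.0],[0,0,0],1],
    [[0,0,-1.0],[0,0,0],1],
    [[0,0,-1.0],[0,0,0],1]
  ]
}}

```text
t: 11.65
eef_pos: [0.5631, -0.2002, 0.2325]
ee_rot: [2.377, 2.048, 0.003]
wrist_force: [0.2, 0.3, -1.9]
finger_gap: 0.0155
```

```bash
python3 go.py .597 .2537 .2389;python3 - <<'E'
from h import *
import pickle
e=grab("wrist"); d=grab("scene")
x,y=map(int,proj(d,[.555,-.2,.11]))
a=cv2.resize(d["im"][y-40:y+40,x-50:x+50],(500,400),interpolation=cv2.INTER_CUBIC)
b=cv2.resize(e["im"][130:250,240:390],(500,400),interpolation=cv2.INTER_CUBIC); cv2.imwrite("pics/s7.png",np.hstack([a,b])[:,:][:, :1000][::1]); cv2.imwrite("pics/s7.png",cv2.resize(np.hstack([a,b]),(800,320)))
E
```

```text
t 11.65 p [ 0.5631 -0.2002  0.2325] yawy -8.5 z [ 0.004 -0.002 -1.   ] F [ 0.2  0.3 -1.9] gap 0.01553367593614053
togo/0.1 (keep z vertical) [ 4.539 -0.335 -0.071]
```

View pics/s7.png

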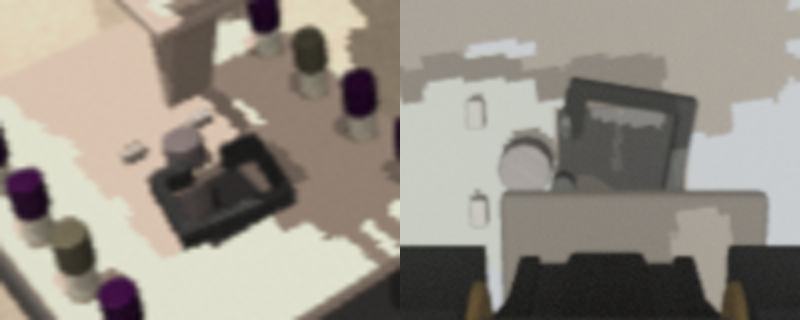

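The clip is off the spindle and flat on the platform around the window. I return the wedge.

Emit:
{"api": "play_rows", "payload": {
  "rows": [
    [[0.3,-0.02,-0.1],[0,0,0],1],
    [[0.6,-0.05,-0.1],[0,0,0],1],
    [[0.91,-0.07,-0.1],[0,0,0],1]
  ]
}}

```text
t: 12.0
eef_pos: [0.5678, -0.108, 0.2388]
ee_rot: [-2.38, -2.047, 0.002]
wrist_force: [0.5, 0.8, -1.1]
finger_gap: 0.0156
```

Emit:
{"api": "play_rows", "payload": {
  "rows": [
    [[0.3,-0.02,0],[0,0,0],1],
    [[0.6,-0.05,0],[0,0,0],1],
    [[0.91,-0.07,0],[0,0,0],1]
  ]
}}

```text
t: 12.25
eef_pos: [0.5739, -0.0162, 0.2382]
ee_rot: [-2.378, -2.049, 0.003]
wrist_force: [0.4, 0.2, -1.4]
finger_gap: 0.0155
```

Emit:
{"api": "play_rows", "payload": {
  "rows": [
    [[0.3,-0.02,0],[0,0,0],1],
    [[0.6,-0.05,0],[0,0,0],1],
    [[0.91,-0.07,0],[0,0,0],1]
  ]
}}

```text
t: 12.5
eef_pos: [0.5804, 0.0748, 0.2382]
ee_rot: [-2.379, -2.049, 0.004]
wrist_force: [0.4, -0.5, -1.1]
finger_gap: 0.0157
```

Emit:
{"api": "play_rows", "payload": {
  "rows": [
    [[0.3,-0.02,0],[0,0,0],1],
    [[0.6,-0.05,0],[0,0,0],1],
    [[0.91,-0.07,0],[0,0,0],1]
  ]
}}

```text
t: 12.75
eef_pos: [0.5869, 0.1658, 0.2381]
ee_rot: [-2.379, -2.05, 0.004]
wrist_force: [0.1, -0.2, -1.5]
finger_gap: 0.016
```

Emit:
{"api": "play_rows", "payload": {
  "rows": [
    [[0.3,-0.02,0],[0,0,-0.0127],1],
    [[0.6,-0.05,0],[0,0,-0.0253],1],
    [[0.9,-0.07,0],[0,0,-0.0253],1],
    [[0.9,-0.07,0],[0,0,-0.0253],1],
    [[0.9,-0.07,0],[0,0,-0.0253],1],
    [[0.9,-0.07,0],[0,0,-0.0253],1],
    [[0.9,-0.07,0],[0,0,-0.0253],1]
  ]
}}

```text
t: 13.33
eef_pos: [0.5941, 0.2534, 0.2392]
ee_rot: [-2.325, -2.112, 0.003]
wrist_force: [0.2, -0.2, -0.4]
finger_gap: 0.0157
```

```bash
python3 go.py .5967 .2537 .089
```

```text
t 13.3333 p [0.5941 0.2534 0.2392] yawy -5.52 z [-1.6e-03 -9.0e-04 -1.0e+00] F [ 0.2 -0.2 -0.4] gap 0.015705474861093725
togo/0.1 (keep z vertical) [0.007 0.027 1.502]
```

Emit:
{"api": "play_rows", "payload": {
  "rows": [
    [[0.005,0.027,0.15],[0,0,0],1],
    [[0.005,0.027,0.3],[0,0,0],1],
    [[0.005,0.027,0.45],[0,0,0],1],
    [[0.005,0.027,0.6],[0,0,0],1],
    [[0.005,0.027,0.75],[0,0,0],1],
    [[0.005,0.027,0.75],[0,0,0],1],
    [[0.005,0.027,0.75],[0,0,0],1],
    [[0.005,0.027,0.75],[0,0,0],1]
  ]
}}

```text
t: 14.0
eef_pos: [0.5978, 0.2541, 0.1662]
ee_rot: [2.325, 2.112, 0.001]
wrist_force: [0.2, -0.1, -0.6]
finger_gap: 0.0157
```

```bash
python3 go.py .5967 .2537 .089
```

```text
t 14.0 p [0.5978 0.2541 0.1662] yawy -5.52 z [ 1.e-03  2.e-04 -1.e+00] F [ 0.2 -0.1 -0.6] gap 0.015692717393529336
togo/0.1 (keep z vertical) [-0.006 -0.011  0.772]
```

Emit:
{"api": "play_rows", "payload": {
  "rows": [
    [[-0.003,-0.006,0.1],[0,0,0],1],
    [[-0.003,-0.006,0.2],[0,0,0],1],
    [[-0.003,-0.006,0.3],[0,0,0],1],
    [[-0.003,-0.006,0.4],[0,0,0],1],
    [[-0.003,-0.006,0.5],[0,0,0],1],
    [[-0.003,-0.006,0.5],[0,0,0],1],
    [[-0.003,-0.006,0.5],[0,0,0],1]
  ]
}}

```text
t: 14.58
eef_pos: [0.5957, 0.2543, 0.1137]
ee_rot: [-2.324, -2.112, 0.004]
wrist_force: [-0.8, -0.3, -1.1]
finger_gap: 0.0156
```

```bash
python3 go.py .5967 .2537 .089
```

```text
t 14.5833 p [0.5957 0.2543 0.1137] yawy -5.46 z [-2.5e-03 -7.0e-04 -1.0e+00] F [-0.8 -0.3 -1.1] gap 0.015616841048810073
togo/0.1 (keep z vertical) [-0.005  0.011  0.247]
```

Emit:
{"api": "play_rows", "payload": {
  "rows": [
    [[0,0.008,0.06],[0,0,0],1],
    [[0,0.008,0.12],[0,0,0],1],
    [[0,0.008,0.18],[0,0,0],1],
    [[0,0.008,0.22],[0,0,0],1],
    [[0,0.008,0.24],[0,0,0],1],
    [[0,0.008,0.24],[0,0,0],1],
    [[0,0.008,0.24],[0,0,0],1]
  ]
}}

```text
t: 15.17
eef_pos: [0.5973, 0.2544, 0.0911]
ee_rot: [-2.325, -2.113, 0.0]
wrist_force: [-1.0, -0.6, -0.7]
finger_gap: 0.0155
```

```bash
python3 go.py .5967 .2537 .089
```

```text
t 15.1667 p [0.5973 0.2544 0.0911] yawy -5.46 z [-2.e-04 -1.e-04 -1.e+00] F [-1.  -0.6 -0.7] gap 0.015456987672498347
togo/0.1 (keep z vertical) [-0.008 -0.006  0.021]
```

Emit:
{"api": "play_rows", "payload": {
  "rows": [
    [[0,0,0.01],[0,0,0],1],
    [[0,0,0.02],[0,0,0],1],
    [[0,0,0.022],[0,0,0],1],
    [[0,0,0.022],[0,0,0],1]
  ]
}}

```text
t: 15.5
eef_pos: [0.5974, 0.2545, 0.0891]
ee_rot: [2.325, 2.113, 0.0]
wrist_force: [-0.2, 0.2, -0.6]
finger_gap: 0.0157
```

Emit:
{"api": "play_rows", "payload": {
  "rows": [
    [[0,0,0],[0,0,0],0.5],
    [[0,0,0],[0,0,0],0.4],
    [[0,0,0],[0,0,0],0.2],
    [[0,0,0],[0,0,0],0],
    [[0,0,0],[0,0,0],-0.3],
    [[0,0,0],[0,0,0],-0.6],
    [[0,0,0],[0,0,0],-0.6],
    [[0,0,0],[0,0,0],-0.6],
    [[0,0,0],[0,0,0],-0.6]
  ]
}}

```text
t: 16.25
eef_pos: [0.5974, 0.2544, 0.089]
ee_rot: [-2.325, -2.113, -0.0]
wrist_force: [-0.0, -0.1, -0.0]
finger_gap: 0.0645
```

Emit:
{"api": "play_rows", "payload": {
  "rows": [
    [[0,0,-0.15],[0,0,0],-0.6],
    [[0,0,-0.3],[0,0,0],-0.6],
    [[0,0,-0.5],[0,0,0],-0.6],
    [[0,0,-0.75],[0,0,0],-0.6],
    [[0,0,-1.0],[0,0,0],-0.6],
    [[0,0,-1.0],[0,0,0],-0.6],
    [[0,0,-1.0],[0,0,0],-0.6]
  ]
}}

```text
t: 16.83
eef_pos: [0.5987, 0.2549, 0.1915]
ee_rot: [2.323, 2.112, 0.006]
wrist_force: [-0.4, -0.4, 0.1]
finger_gap: 0.0697
```

```bash
python3 - <<'E'
from rect import *
c=grab("wrist"); t=grab("top"); P=cloud(c); Z=P[...,2]; v,u=np.mgrid[:400,:640]; g=c["im"].max(2)
x,y=map(int,proj(c,[.597,.252,.129])); r2=(abs(u-x)<40)&(abs(v-y)<45)
print("Ztop",np.percentile(Z[r2&(Z>.12)&(Z<.14)],[10,50,90]),"guard",np.median(Z[r2&(g>160)&(Z>.07)]))
big(c,r2&(Z>.125)&(Z<.135),.129,"htop",2)
Zt=cloud(t)[...,2]
for n,a,b in(("rod",240,290),("wedge",190,240)):
    m=(u>a)&(u<b)&(v>165)&(v<230)&(Zt>.115)&(Zt<.14)
    if m.sum()>20: big(t,m,.129,n,2)
a=cv2.resize(c["im"],(600,375)); b=cv2.resize(t["im"][150:300,180:500],(600,281)); 
cv2.imwrite("pics/end.png",cv2.resize(np.vstack([a[:,:],b]),(540,590)))
E
```

```text
Ztop [0.12710716 0.12849105 0.12942889] guard 0.08062657509347337
htop (316.0, 215.0) ((597.4838256835938, 253.75123596191406), (23.675861358642578, 15.451691627502441), 84.86778259277344) circ ((597.7042236328125, 253.4969482421875), 13.434493064880371)
rod (259.0, 193.0) ((590.6034545898438, 157.10125732421875), (20.778947830200195, 20.29195785522461), 1.400061011314392) circ ((590.8049926757812, 157.1143035888672), 11.868752479553223)
wedge (214.5, 191.0) ((594.7335815429688, 247.71353149414062), (26.790300369262695, 16.488365173339844), 89.94869232177734) circ ((594.7383422851562, 247.76605224609375), 14.2117338180542)
```

The wedge is seated at the same heights as at the start. Last numeric checks on the rod tool and the clip before I hand in:

```bash
python3 - <<'E'
from rect import *
import pickle
v,u=np.mgrid[:400,:640]; t0=pickle.load(open("top.pkl","rb")); t=grab("top")
for n,c in(("before",t0),("after",t)):
    Z=cloud(c)[...,2]; big(c,(u>240)&(u<290)&(v>165)&(v<230)&(Z>.115)&(Z<.14),.129,n+" rod",2)
U=np.array([.9890,-.1478]);V=np.array([.1478,.9890])
for n in("top","scene"):
    c=t if n=="top" else grab(n); q=cloud(c).reshape(-1,3); g=c["im"].max(2).reshape(-1); r=q[:,:2]-[.5376,-.196]; x=r@U;y=r@V
    m=(x>-.02)&(x<.09)&(abs(y)<.04)&(q[:,2]>.1045)&(q[:,2]<.15)&(g<100)
    print(n,m.sum(),"x",np.percentile(x[m],[2,98]).round(4),"y",np.percentile(y[m],[2,98]).round(4),"z",np.percentile(q[m,2],[5,50,95,100]).round(4))
    A=np.c_[x[m],y[m],np.ones(m.sum())]; print("tilt",np.linalg.lstsq(A,q[m,2],rcond=None)[0].round(3))
E
```

```text
before rod (259.0, 193.0) ((590.6033935546875, 157.1012420654297), (20.778911590576172, 20.291988372802734), 1.3998768329620361) circ ((590.7095336914062, 157.01483154296875), 12.002685546875)
after rod (259.0, 193.0) ((590.6034545898438, 157.10125732421875), (20.778947830200195, 20.29195785522461), 1.400061011314392) circ ((590.8049926757812, 157.1143035888672), 11.868752479553223)
top 219 x [-0.0036  0.0529] y [-0.0255  0.0263] z [0.1065 0.1109 0.1135 0.115 ]
tilt [ 0.005 -0.003  0.11 ]
scene 320 x [0.0049 0.055 ] y [-0.0283  0.0238] z [0.105  0.1088 0.1105 0.1123]
tilt [-0.01  -0.006  0.109]
```

The clip is flat (tilt under 0.01, top at about 0.110) and off the spindle. The rod tool has not moved.

```bash
python3 -c "
from cell import job_done; print(job_done())"
```

```text
the job is handed in; nothing more can be done
None
```

The spring clip is off the spindle and the wedge is back upright in its own pocket. I handed the job in with about 17 s of the 54 s used. I gripped the wedge by its handle, slid the blade down between bow and spindle with the sloped face towards the bow, and pressed until the clip came off. The fingers never touched the clip.

**Last checks:**
- **Clip:** it lies flat on the platform, fitted tilt 0.01 or less and top about 10 mm above the platform. Its bow is about 24 mm further out than at the start.
- **Wedge:** handle top at 0.1285 m and guard at 0.0806 m, the same as before I took it. Its handle measured within 1 mm of its starting position in the wrist camera.
- **Rod tool:** its handle measured the same as at the start.
- **Forces:** wrist force readings at the end of each move stayed under about 4 N.

**What failed or disagreed:**
- I could not view the final picture because the 12-picture limit was reached, so the end state rests on the camera measurements above.
- The top and wrist cameras differ by about 3 to 6 mm on the wedge handle. The top view also sees the side of the handle, so I relied on the wrist camera.

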